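# Rubber hardness reading on a slant board

## Task

Check whether the slant board's rubber has gone hard: lift the dial hardness gauge out of its stand by the sprung grip, first prove it with a short upright press on the red reference pad, then set its foot inside the white ring on the sloping rubber deck, square to the deck. Each time press gently, until the sprung grip is about half-way down its travel. Finish holding the gauge like that on the ring for the reading: do not put it down or let go, and leave the other things lying on the matting where they are.

Things in the scene. Friction and masses are not known exactly. Their poses are not given: they have to be found in the camera images.
- gauge: Dial rubber-hardness gauge, 143 mm tall, 0.27 kg, upright in its stand. Origin: centre of the foot's flat underside; z runs up its axis. Up from there: steel foot 24 mm diameter to 8 mm, stem 18 mm diameter to 22 mm, dial case 54 mm diameter, 24 mm thick (centre at 47 mm, face to the gauge's -x), steel rod 12 mm diameter, black rubber grip from 94 to 140 mm, thin metal cap to 143 mm.
- grip_mid (a point): Middle of the black grip, on the gauge's axis, 117 mm above the foot's underside when the grip is up. The grip is a block 30 mm along the gauge's x, 26 mm along its y, 46 mm high; the best hold is on the two flats facing the gauge's +y and -y, fingers pointing down its axis.
- grip (a joint): Travel of the sprung grip down the rod towards the dial, in metres: 0 = up (at rest, also while carried by the grip), 0.016 = bottomed. It starts at 2.7 N and takes 0.45 N more per mm: 6.3 N at half-way (0.008), where its lower edge is at the red line on the rod. The gauge's lower part adds its weight, about 2 N, on the surface below.
- kit: Grey moulded stand, fixed, 180 mm (its x) by 95 mm, 22 mm high; origin at the centre of its underside. The gauge's foot stands in a round well (28 mm diameter, 10 mm deep, floor 12 mm above the work surface) 47 mm from the centre towards the stand's -x; the gauge lifts straight up out of it.
- refpad: Red rubber reference disc, fixed, 52 mm diameter, on the stand 47 mm from its centre towards +x, in a thin steel rim 58 mm across. Origin at the centre of the disc's underside, level with the stand's top; the disc's level top is 6 mm above it, 28 mm above the work surface.
- deck: Deck of the plywood slant board (fixed): black rubber 276 x 186 mm sloping 15 degrees, 38 mm (low edge) to 110 mm (high edge) above the work surface, with a white ring painted on it, 42 mm inside and 50 mm outside diameter. Origin: centre of the ring, on the rubber's surface, 76 mm above the work surface; z points square out of the rubber, x up the slope, y across it.
- board: Base of the slant board, plywood 300 x 190 mm lying flat, carrying the deck; origin at the centre of its underside; its x points from the deck's low edge to its high edge.
- collar: Bystander: steel lever-clamp collar, ring 78 mm across and 38 mm high with a lever on its side, lying flat; origin at the centre of its underside.
- kettlebell: Bystander: black cast-iron mini kettlebell, 112 mm across, 163 mm high, 3 kg; origin at the centre of its underside.
- jar: Bystander: clear glass jar of chalk with a metal lid, 82 mm across, 114 mm high; origin at the centre of its underside.
- hexkey: Bystander: chrome L-shaped hex key, 6 mm thick, arms 100 and 30 mm, lying flat between stand and slant board; origin in the middle of the long arm.
Things that resemble listed ones, but are neither listed nor needed, are in the scene too. There is more than one size of the gauge; the one meant has the size given above. Several things look just like the kit: the one meant starts farthest to the robot's right.

How it is judged (in metres and radians):
On the way:
1. the gauge is pressed upright on the red reference pad, its grip partly down (contact force between gauge and refpad between 3 and 15 N and value of joint grip between 0.003 and 0.0145 m and angle between gauge's own z axis and vertical below 0.1 rad and horizontal distance between gauge and refpad below 0.014 m and contact force between the fingers and gauge above 1 N), for 0.2 s.
At the end, for the whole second after the job is handed in: The fingers still hold the gauge, at rest, with its foot pressed on the deck: foot centre within 10 mm of the ring's centre, gauge axis within 0.1 rad (6 degrees) of square to the deck, grip pushed down between 3 and 14.5 mm of its 16 mm (half-way is 8), 3 to 15 N on the rubber (contact force between gauge and deck between 3 and 15 N and value of joint grip between 0.003 and 0.0145 m and angle between the z axis of gauge and the z axis of deck, either way round below 0.1 rad and distance between gauge and deck below 0.01 m and linear speed of gauge below 0.02 m/s and contact force between the fingers and gauge above 1 N); the arm keeps its last pose, push and grip.
It fails at once if the gauge is rammed onto the reference pad or the deck (over 30 N) (contact force between gauge and refpad above 30 N or contact force between gauge and deck above 30 N).
It fails at once if the collar, kettlebell, jar or hex key is moved by more than 20 mm (distance of any of collar, kettlebell, jar, hexkey from where it was at the start of the episode above 0.02 m).
It also fails if it takes over 45 s, if anything falls off the work surface, if the arm or the gripper's body presses on something with over 40 N, if the wrist force passes 120 N, or if a joint passes its speed limit or range.

## Robot

A 6-joint arm with a two-finger parallel gripper is mounted at the origin on the work surface. World frame = base frame: x ahead of the robot, y to its left, z up, the work surface at z = 0. Lengths are in m, angles in degrees, forces in N, time in s.
With the tool pointing down it reaches from about 0.4 to 0.825 m from the base axis. Payload 7 kg.
Tool frame: the origin (TCP) lies midway between the tips of the shut fingers; the grasp point (between the pads) lies ctrl.tcp_to_grasp behind it (ctrl.tcp_to_grasp is the distance from the TCP to the grasp point, in m); y points along the fingers, z is the direction in which the jaws open and shut, and the axes are right-handed (so a half turn about y gives the same grasp; the last joint's range is limited). The gripper opens to 88 mm and grips with 3 to 60 N. Pads are 19 mm wide; open, the fingers measure 130 mm over their backs; the gripper's body (78 mm by 193 mm) begins 47 mm behind the grasp point.
Start: joints at [81.595, 20.546, 0.682, 0, -70.136, -16.507], TCP at [0.284, 0.612, 0.227] pointing down, gripper open.
Joint ranges: [-176.03, 176.03], [-82.01, 121.73], [-58.28, 71.71], [-173.87, 95.51], [-174.79, -0.11], [-173.66, 173.66]. Speed limits (degrees/s): [136.94, 136.94, 172.46, 180, 180, 180].

## Interface

Orientations are given as [roll, pitch, yaw] about the fixed x, y, z axes, in that order (R = Rz(yaw) Ry(pitch) Rx(roll)).
In Python, from plant import ctrl, snapshot, silhouettes gives the robot as it stands.
- The arm moves only by the shell command python3 -m pendant 'ROWS'. ROWS is JSON, a list that holds one entry, the list of rows, each a list of 7 numbers: the shift along the tool's x, y, z in cm, then the turn, a rotation vector about the tool's x, y, z in degrees, then the opening, from 0 (shut) to 1 (fully open). In form: [[[x, y, z, rx, ry, rz, hand], ...]]. A call has 1 to 12 rows; each row shifts and turns the commanded pose from where the row before left it, along the tool's axes as they then stand; what a row does not reach is not made up. A row lasts 1/12 s, in which the tool goes at most 41.7 mm and 7.16 degrees, less where a joint would pass 70% of its speed; a pose out of reach is approached as far as the arm can. A call with a gripper value outside its range is refused whole. The fingers move at their own pace and stop on an object; the grip force is fixed at half the most. Time passes only in rows, so rows that do not move let the fingers close. It gives the time, the measured TCP pose, the force and the opening at its end, in the units of the state.
- ctrl.get_obs(): the state, without advancing time (a new reading comes with each control period).
- snapshot(name): name is "side" or "top" or "wrist"; returns a dict with "image" (480x640x3 uint8, red, green, blue), "camera_matrix" (3x3 intrinsics, pixels), "eye" and "orientation" of the camera in the world; the wrist camera has in their place "mount" (4x4, takes a point from camera to tool coordinates, whose origin is the TCP and whose axes are the tool frame's). Camera axes: x right, y down, z forward; pixel columns grow to the right and rows downward; lengths in m; the calibration is good to about 2 mm. A picture is of the moment at which its call begins: read the wrist's pose just before it. There is no depth.
- ctrl.close_job(): hands the job in, once; it reports no verdict.
Trained networks look in a picture, given as the dict that the camera call returned (one of the last four; its "shot" number tells which), for a name from the list of things; names that differ only in an ending like _2 or _b are one class to them, and where a whole thing is asked for, a point or a joint stands for the part that bears it (a point fixed in the world has none). Each returns a list of dicts, best first, with "confidence" (0 to 1); they miss things now and then, are a little off and sometimes report something else, mostly with a low value. They report only what shows in the picture. A call takes as long as a camera call. They do not tell look-alikes from the thing itself.
- silhouettes(picture, thing): "mask" (480x640 bool, what is visible of it) and "bbox" ([left, top, width, height] in pixels, round what is visible of it).
The state is a dict: "clock": time; "joint_pos": joint angles; "qvel": joint speeds; "tau": joint torques, N m; "tool_pos": TCP position; "orientation": TCP orientation; "force": force on the tool from outside, world axes, zero at the start; "moment": the same for the moment, N m; "opening": finger opening in m.
Only numpy, scipy, OpenCV 4.12 (cv2) and the standard library are available. Lean on these libraries where they do the work, as an engineer would, in place of code of your own. Each camera call takes 0.05 s, during which the arm holds its last target.

## Working session

There is one attempt and no reset: what is moved stays moved. The work goes in short steps, Python scripts to look and compute and a shell command to move; the robot and the scene stay as the last step left them, time stands still between calls to the robot, and variables do not carry over. Pictures are saved under pics/ and viewed, and the job is handed in when it is done.

```bash
ls; mkdir -p pics
python3 - <<'E'
from plant import ctrl, snapshot, silhouettes
import cv2
print(ctrl.get_obs(), ctrl.tcp_to_grasp)
for n in ["side","top","wrist"]:
    s=snapshot(n); cv2.imwrite(f"pics/{n}0.png",s["image"][:,:,::-1])
    print(n,{k:(v.tolist() if hasattr(v,'tolist') else v) for k,v in s.items() if k!="image"})
E
```

```text
pics
{'clock': 0.0, 'joint_pos': array([ 8.15947567e+01,  2.05904512e+01,  6.33749295e-01, -2.02085156e-02,
       -7.01378810e+01, -1.65063364e+01]), 'qvel': array([-0.08812184,  0.05055723, -0.00852253, -0.00599706, -0.01590509,
        0.04741872]), 'tau': array([ 1.57960349e-03, -5.82718241e+01,  2.93050486e+01,  6.99740052e+00,
        6.74753683e-03, -1.63914242e-04]), 'tool_pos': array([0.28414451, 0.61172428, 0.22563335]), 'orientation': array([-8.99039170e+01,  8.66113941e-03,  1.55081546e+02]), 'force': array([-0.66805663, -0.17225198,  0.1369523 ]), 'moment': array([-0.02645022, -0.00342493, -0.04584423]), 'opening': 0.08747353736288013} 0.0188
side {'camera_matrix': [[623.3552650471189, 0.0, 341.30505321120006], [0.0, 623.3552650471189, 233.11936093387047], [0.0, 0.0, 1.0]], 'eye': [-0.08765619943154669, -0.948052413511949, 1.0908548602472536], 'orientation': [-131.38541550316882, 0.2533016608827591, -32.99086570676293], 'shot': 1}
top {'camera_matrix': [[568.1891700734903, 0.0, 318.5251439733542], [0.0, 568.1891700734903, 226.12272718722275], [0.0, 0.0, 1.0]], 'eye': [0.3062475237817906, 0.004525101603591425, 1.7370458065142709], 'orientation': [-171.73391344210947, 0.14867762511989455, -91.65489705092696], 'shot': 2}
wrist {'camera_matrix': [[401.8285407025053, 0.0, 319.2762503782551], [0.0, 401.8285407025053, 242.03926532914], [0.0, 0.0, 1.0]], 'mount': [[0.00013882392747824093, 0.9667813485553365, 0.2556047824541661, -0.06947756692274756], [0.0015102193924371587, -0.2556046961202427, 0.9667802017825277, -0.15742723845890255], [0.9999988499819906, 0.0002518070746421212, -0.001495535988632206, 0.0007891535154217477], [0.0, 0.0, 0.0, 1.0]], 'shot': 3}
```

View pics/side0.png

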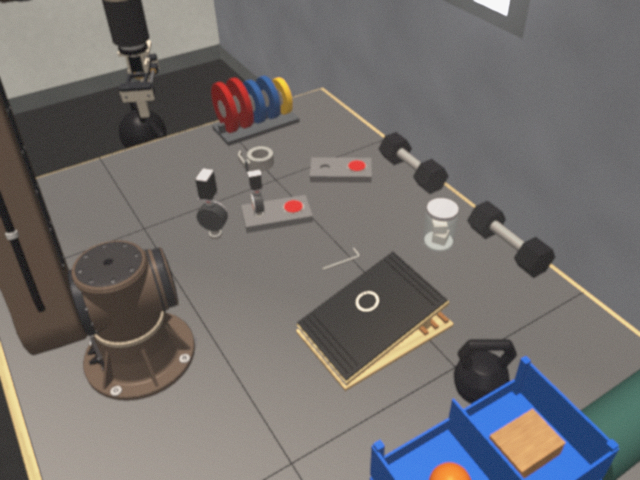

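View pics/top0.png

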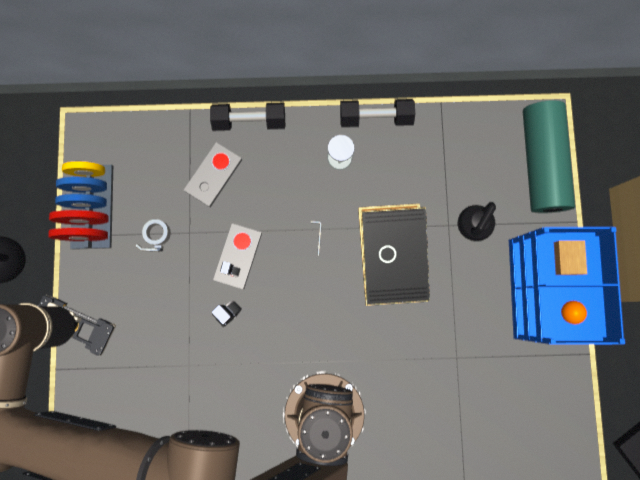

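View pics/wrist0.png

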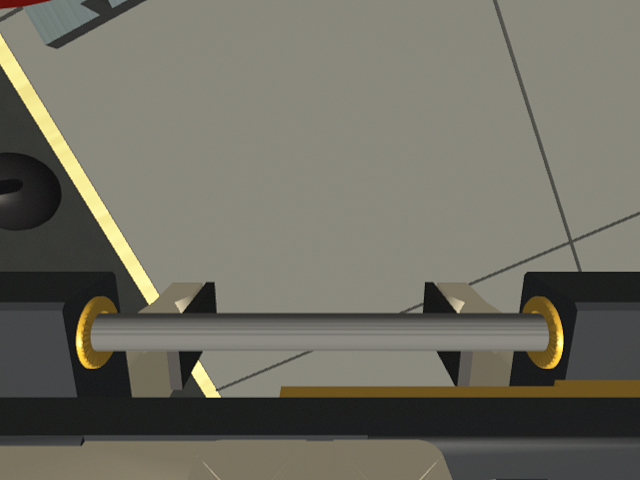

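```bash
cat > h.py <<'E'
import numpy as np, cv2
from scipy.spatial.transform import Rotation as R
from plant import ctrl, snapshot, silhouettes
def cam(s, obs=None):
    K=np.array(s["camera_matrix"])
    if "mount" in s:
        M=np.array(s["mount"]); Rt=R.from_euler('xyz',obs["orientation"],degrees=True).as_matrix()
        return K, Rt@M[:3,:3], Rt@M[:3,3]+obs["tool_pos"]
    return K, R.from_euler('xyz',s["orientation"],degrees=True).as_matrix(), np.array(s["eye"])
def onplane(c,uv,z):
    K,Rm,e=c; d=Rm@np.linalg.inv(K)@np.array([uv[0],uv[1],1.0]); return e+d*(z-e[2])/d[2]
def proj(c,P):
    K,Rm,e=c; q=(np.atleast_2d(P)-e)@Rm; q=q@K.T; return q[:,:2]/q[:,2:]
def cen(m):
    y,x=np.nonzero(m); return np.array([x.mean(),y.mean()])
def comps(m,amin=20):
    n,l,st,ce=cv2.connectedComponentsWithStats(m.astype(np.uint8)); return [(ce[i],st[i]) for i in range(1,n) if st[i][4]>=amin]
E
python3 - <<'E'
from h import *
for n in ["side","top"]:
    s=snapshot(n); c=cam(s)
    im=s["image"].astype(int)
    red=(im[...,0]>150)&(im[...,1]<80)&(im[...,2]<80)
    for ce,st in comps(red): print(n,'red',ce.round(1),st,onplane(c,ce,0.028).round(4))
    wh=(im.min(2)>150)
    for ce,st in comps(wh,15): print(n,'white',ce.round(1),st,onplane(c,ce,0.076).round(4),onplane(c,ce,.155).round(4))
    for t in ["gauge","kit","refpad","deck","board","grip_mid","kettlebell","collar","jar","hexkey"]:
        for d in silhouettes(s,t):
            m=np.array(d["mask"]); 
            r=cv2.minAreaRect(np.argwhere(m)[:,::-1].astype(np.float32)) if m.any() else None
            print(n,t,round(d["confidence"],2),d["bbox"],cen(m).round(1),m.sum(),r)
E
```

```text
side red [241.5  89.3] [231  78  19  26 163] [0.6876 0.8964 0.028 ]
side red [226.7  93.8] [216  82  19  27 175] [0.6307 0.8958 0.028 ]
side red [356.5 165.5] [350 162  14   8  99] [0.7663 0.2942 0.028 ]
side red [292.9 206. ] [285 201  16  11 128] [0.516  0.2316 0.028 ]
side white [62.2 49.9] [   0    0  126   97 4005] [0.2297 1.4521 0.076 ] [0.205  1.2653 0.155 ]
side white [180.5  25.9] [ 143    0   75   58 2635] [0.6794 1.4126 0.076 ] [0.6197 1.2288 0.155 ]
side white [210.6   4.4] [208   0   5   9  16] [0.8703 1.5515 0.076 ] [0.7957 1.3569 0.155 ]
side white [495.8   5.2] [473   0  37  16 336] [1.866  0.8787 0.076 ] [1.7139 0.7365 0.155 ]
side white [24.3 13. ] [21  9  7  9 21] [0.1896 1.8935 0.076 ] [0.168  1.6723 0.155 ]
side white [14.3 15.3] [10 12  9  7 21] [0.1499 1.8915 0.076 ] [0.1314 1.6704 0.155 ]
side white [29.7 33.8] [25 30 11  8 35] [0.1614 1.6673 0.076 ] [0.142  1.4637 0.155 ]
side white [56.3 41.5] [53 38  9  9 39] [0.2301 1.5382 0.076 ] [0.2053 1.3447 0.155 ]
side white [41.4 47. ] [36 42 12 11 42] [0.1709 1.52   0.076 ] [0.1508 1.3279 0.155 ]
side white [24.4 4
[... 10703 characters left out ...]
4321289, 10.6715669631958), 14.03624439239502)
top grip_mid 0.65 [212.2, 307.1, 22.1, 13.3] [222.  314.7] 259 ((221.75, 314.75), (17.677669525146484, 15.55634880065918), 45.0)
top kettlebell 0.56 [455.5, 202.3, 38.9, 38.7] [477.  221.8] 1133 ((476.5, 221.5), (39.0, 37.0), 90.0)
top collar 0.45 [219.9, 263.0, 14.5, 14.0] [226.4 268.1] 143 ((226.38238525390625, 267.9706115722656), (12.369317054748535, 11.884244918823242), 14.03624439239502)
top collar 0.45 [213.8, 225.9, 47.5, 62.7] [238.1 255.2] 1724 ((237.54367065429688, 256.514892578125), (32.752933502197266, 60.9126091003418), 18.853158950805664)
top jar 0.66 [324.6, 137.2, 33.1, 33.6] [339.6 152.5] 814 ((339.5, 152.5), (35.0, 27.0), 90.0)
```

```bash
python3 -m pendant '[[[-2.7,-1.6,2.5,0,0,0,1],[-2.7,-1.6,2.5,0,0,0,1],[-2.7,-1.6,2.5,0,0,0,1],[-2.7,-1.6,2.5,0,0,0,1],[-2.7,-1.6,2.5,0,0,0,1],[-2.8,0,2.6,0,0,0,1],[-2.8,0,2.6,0,0,0,1],[-2.8,0,2.6,0,0,0,1],[-2.8,0,2.6,0,0,0,1],[-2.8,0,2.6,0,0,0,1],[0,0,0,0,0,0,1],[0,0,0,0,0,0,1]]]'
python3 - <<'E'
from h import *
o=ctrl.get_obs(); s=snapshot("wrist"); cv2.imwrite("pics/wrist1.png",s["image"][:,:,::-1]); print(o)
for t in ["gauge","grip_mid"]:
    for d in silhouettes(s,t): print(t,d["confidence"],d["bbox"])
# deck fit
from scipy.optimize import minimize
cs={}
ms={}
for n in ["side","top"]:
    q=snapshot(n); d=silhouettes(q,"deck"); cs[n]=cam(q); ms[n]=np.array(d[0]["mask"]).astype(np.uint8); print(n,d[0]["confidence"])
a=np.radians(15)
def corners(p):
    x0,y0,yaw=p; c,si=np.cos(yaw),np.sin(yaw); out=[]
    for sx,sy in [(-1,-1),(1,-1),(1,1),(-1,1)]:
        lx=sx*.138*np.cos(a); ly=sy*.093; out.append([x0+c*lx-si*ly,y0+si*lx+c*ly,.074+sx*.036])
    return np.array(out)
def cost(p,v=0):
    t=0
    for n in cs:
        m=np.zeros((480,640),np.uint8); cv2.fillPoly(m,[np.round(proj(cs[n],corners(p))*16).astype(np.int32)],1,cv2.LINE_8,4)
        iou=(m&ms[n]).sum()/(m|ms[n]).sum(); t-=iou
        if v: print(n,iou)
    return t
for y0 in (0.05,-0.05,.1):
    r=minimize(cost,[.46,-.2,y0],method="Nelder-Mead",options=dict(initial_simplex=[[.46,-.2,y0],[.47,-.2,y0],[.46,-.19,y0],[.46,-.2,y0+.06]],xatol=1e-5,fatol=1e-5)); print(r.x,np.degrees(r.x[2]),r.fun)
cost(r.x,1)
E
```

```text
clock: 2.25
tool_pos: [0.4269, 0.2633, 0.3071]
orientation: [-90.1, 0.0, 154.9]
force: [0.3, 1.2, -0.4]
opening: 0.0875
{'clock': 2.25, 'joint_pos': array([ 5.41492758e+01,  1.32981413e+00, -1.30426464e+01,  1.54551347e-03,
       -7.55608363e+01,  1.07579625e+01]), 'qvel': array([ 2.49673624,  1.12859118,  0.84906433, -0.27141678,  0.25476171,
       -0.95774314]), 'tau': array([ -1.19512897, -32.94626713,  29.86761153,   7.25007892,
        -0.06110192,   0.28235287]), 'tool_pos': array([0.42692748, 0.26334435, 0.30712545]), 'orientation': array([-9.00652514e+01,  1.39216871e-02,  1.54907615e+02]), 'force': array([ 0.25488913,  1.2136951 , -0.40772444]), 'moment': array([0.04227879, 0.03583359, 0.04001128]), 'opening': 0.08753033875718175}
gauge 0.87 [291.8, 189.9, 54.4, 55.9]
gauge 0.76 [339.9, 277.9, 74.2, 108.7]
grip_mid 0.71 [343.0, 352.5, 74.3, 34.3]
grip_mid 0.57 [296.9, 196.7, 39.5, 50.4]
side 0.72
top 0.67
[ 0.45249898 -0.2226539   0.02629492] 1.5065881699545993 -1.8719955644802728
[ 0.45018783 -0.22576068  0.04670263] 2.6758633966795937 -1.8729705517845012
[ 0.45106872 -0.22412817  0.03835107] 2.1973546695576105 -1.868972126294302
side 0.9112959112959113
top 0.9576762149983907
```

View pics/wrist1.png

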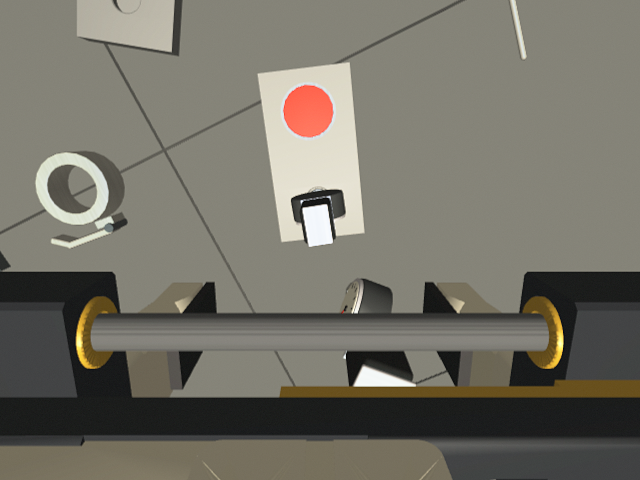

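Run:
```python
from h import *
o=ctrl.get_obs(); s=snapshot("wrist"); c=cam(s,o); im=s["image"]
cv2.imwrite("pics/crop1.png",cv2.resize(im[170:270,260:380,::-1],None,fx=6,fy=6,interpolation=cv2.INTER_NEAREST)[:600])
m=np.zeros((480,640),bool); m[195:250,295:345]=im[195:250,295:345].min(2)>225
for ce,st in comps(m):
    print(ce,st)
n,l,st,ce=cv2.connectedComponentsWithStats(m.astype(np.uint8)); k=1+np.argmax(st[1:,4])
P=np.argwhere(l==k)[:,::-1]
W=np.array([onplane(c,p,.155)[:2] for p in P]); 
r=cv2.minAreaRect((W*1000).astype(np.float32)); print("cap mm",r, W.mean(0))
red=(im[...,0]>200)&(im[...,1]<120)&(im[...,2]<120)
for ce,st in comps(red,300): print('red',onplane(c,ce,.028))
k=silhouettes(s,"kit")
for d in k:
    P=np.argwhere(np.array(d["mask"]))[:,::-1]; W=np.array([onplane(c,p,.022)[:2] for p in P]); print(d["confidence"],cv2.minAreaRect((W*1000).astype(np.float32)))
print(o["tool_pos"],o["orientation"])
```

```text
[319.68359788 222.63492063] [305 202  30  42 945]
cap mm ((428.539794921875, 263.9375305175781), (19.19038200378418, 31.292802810668945), 73.86746978759766) [0.4288943  0.26381297]
red [0.51889711 0.23386999 0.028     ]
0.69 ((669.5590209960938, 359.2568054199219), (103.03868865966797, 48.961700439453125), 56.49406814575195)
0.67 ((472.9841613769531, 249.40121459960938), (96.73744201660156, 180.55368041992188), 71.58939361572266)
[0.42600162 0.26592794 0.30634439] [-8.99760377e+01 -6.17262965e-03  1.55167491e+02]
```

View pics/crop1.png

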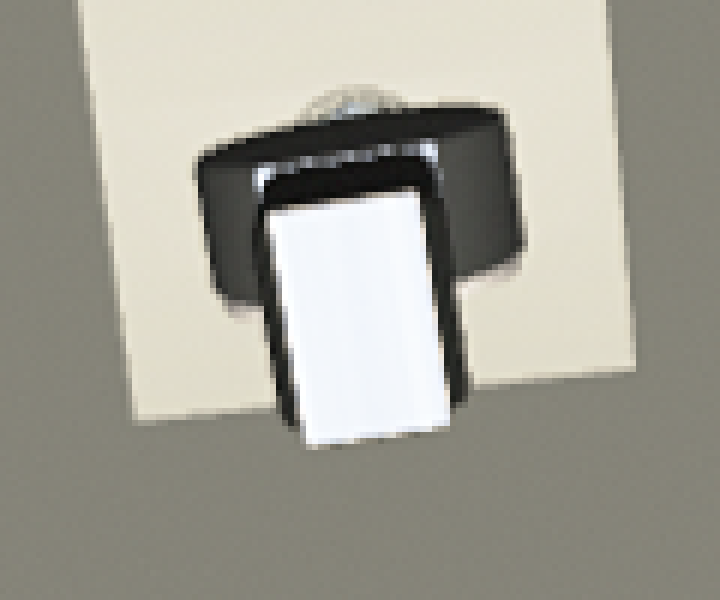

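```bash
python3 -m pendant '[[[-0.2,2,0,0,-3.7,0,1],[0,3,0,0,-3.6,0,1],[0,3,0,0,0,0,1],[0,3,0,0,0,0,1],[0,0,0,0,0,0,1]]]'
python3 - <<'E'
from h import *
o=ctrl.get_obs(); s=snapshot("wrist"); cv2.imwrite("pics/wrist2.png",s["image"][:,:,::-1]); print(o["tool_pos"],o["orientation"])
E
```

```text
clock: 3.12
tool_pos: [0.4254, 0.2621, 0.1911]
orientation: [-89.5, -0.3, 162.4]
force: [-0.9, -0.8, -1.7]
opening: 0.0881
[0.42535585 0.2621121  0.19109006] [-89.54646541  -0.26586559 162.35998328]
```

View pics/wrist2.png

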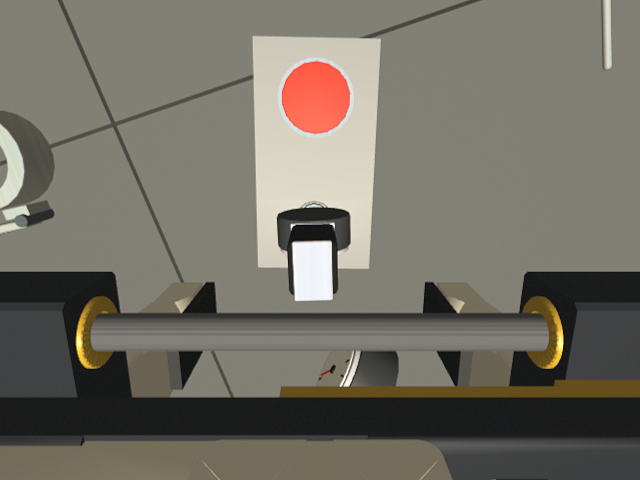

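```bash
python3 -m pendant '[[[-0.2,2.5,-0.25,0,0,0,1],[0,2.5,0,0,0,0,1],[0,2,0,0,0,0,1],[0,0.9,0,0,0,0,1],[0,0,0,0,0,0,1]]]'
python3 - <<'E'
from h import *
o=ctrl.get_obs(); s=snapshot("wrist"); cv2.imwrite("pics/wrist3.png",s["image"][:,:,::-1]); print(o["tool_pos"],o["orientation"],o["force"])
s=snapshot("side"); cv2.imwrite("pics/side3.png",cv2.resize(s["image"][130:260,170:340,::-1],None,fx=4,fy=4))
E
```

```text
clock: 3.58
tool_pos: [0.4308, 0.266, 0.1174]
orientation: [-89.9, -0.0, 162.4]
force: [-0.3, -0.3, -0.3]
opening: 0.0876
[0.43079713 0.26603915 0.11736259] [-8.99130348e+01 -1.88028353e-02  1.62405581e+02] [-0.26601545 -0.27513344 -0.34754877]
```

View pics/wrist3.png

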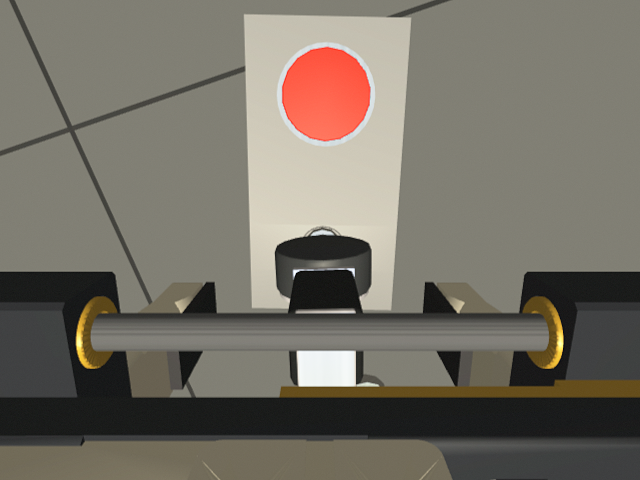

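View pics/side3.png

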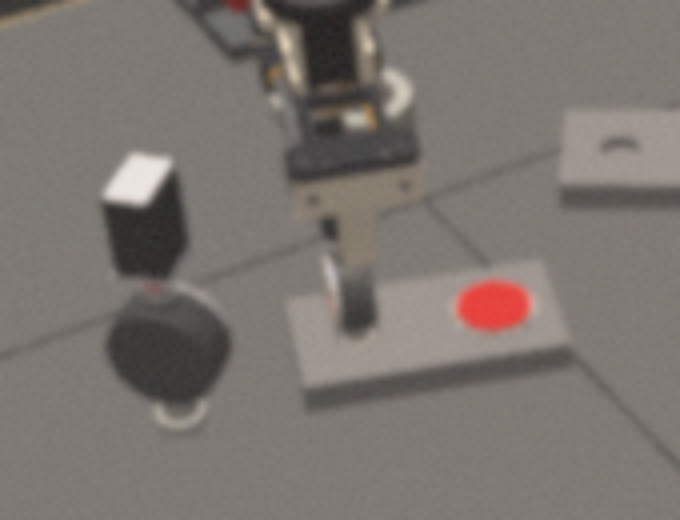

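```bash
python3 -m pendant '[[[0.1,0.5,0,0,0,0,1],[0,0,0,0,0,0,0],[0,0,0,0,0,0,0],[0,0,0,0,0,0,0],[0,0,0,0,0,0,0],[0,0,0,0,0,0,0],[0,0,0,0,0,0,0],[0,0,0,0,0,0,0],[0,0,0,0,0,0,0]]]'
python3 - <<'E'
from h import *
o=ctrl.get_obs();print(o["tool_pos"],o["orientation"],o["force"],o["opening"]); s=snapshot("wrist"); cv2.imwrite("pics/wrist4.png",s["image"][:,:,::-1])
E
```

```text
clock: 4.43
tool_pos: [0.4299, 0.2663, 0.1126]
orientation: [-90.0, 0.0, 162.4]
force: [-0.7, -1.1, -0.3]
opening: 0.04
[0.42989282 0.26627554 0.11257511] [-8.99972521e+01  1.39428014e-03  1.62386022e+02] [-0.73875239 -1.10615212 -0.28963109] 0.03995610190779444
```

View pics/wrist4.png

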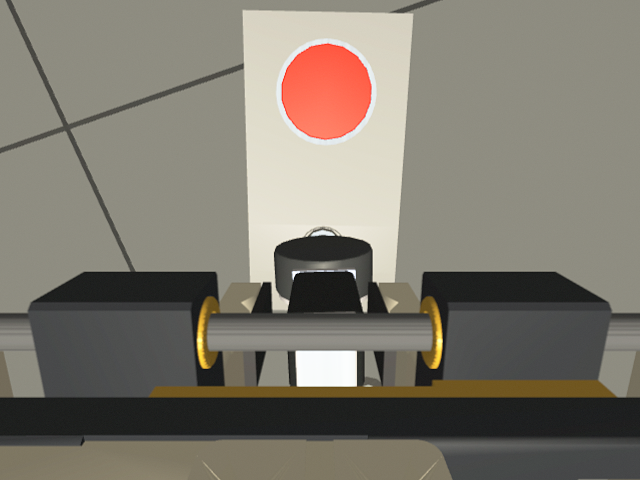

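```bash
python3 -m pendant '[[[0,0,0,0,0,0,0],[0,0,0,0,0,0,0],[0,0,0,0,0,0,0],[0,0,0,0,0,0,0],[0,0,0,0,0,0,0],[0,0,0,0,0,0,0]]]'; python3 -c "
from plant import ctrl; o=ctrl.get_obs(); print(o['tool_pos'],o['force'],o['moment'],o['opening'])"
```

```text
clock: 4.98
tool_pos: [0.4298, 0.2662, 0.1125]
orientation: [-90.0, -0.0, 162.4]
force: [0.5, -1.2, 0.6]
opening: 0.0261
[0.42984725 0.26617938 0.11254245] [ 0.51088308 -1.15895512  0.62922485] [-0.48191265 -0.1612357  -0.03250651] 0.026146564020915083
```

```bash
python3 -m pendant '[[[0,-1,0,0,0,0,0],[0,-1,0,0,0,0,0],[0,-1,0,0,0,0,0],[0,-1,0,0,0,0,0],[-1.5,-1,0,0,0,0,0],[-2.5,0,0,0,0,0,0],[-2.5,0,0.1,0,0,0,0],[-1.9,0,0,0,0,0,0],[-1,0,0,0,0,0,0],[0,0,0,0,0,0,0],[0,0,0,0,0,0,0],[0,0,0,0,0,0,0]]]'
python3 - <<'E'
from h import *
o=ctrl.get_obs();print(o["tool_pos"],o["orientation"],o["force"],o["moment"],o["opening"]); s=snapshot("wrist"); cv2.imwrite("pics/wrist5.png",s["image"][:,:,::-1])
s=snapshot("side"); cv2.imwrite("pics/side5.png",cv2.resize(s["image"][110:260,170:340,::-1],None,fx=4,fy=4))
E
```

```text
clock: 5.98
tool_pos: [0.5185, 0.2369, 0.1627]
orientation: [-90.0, -0.0, 162.4]
force: [-0.6, -0.7, -2.7]
opening: 0.0255
[0.51849551 0.23693363 0.16273932] [-8.99985508e+01 -2.21397936e-02  1.62378412e+02] [-0.5548018  -0.71522448 -2.72390554] [-0.00483904  0.03236707 -0.05139796] 0.02546823883653412
```

View pics/wrist5.png

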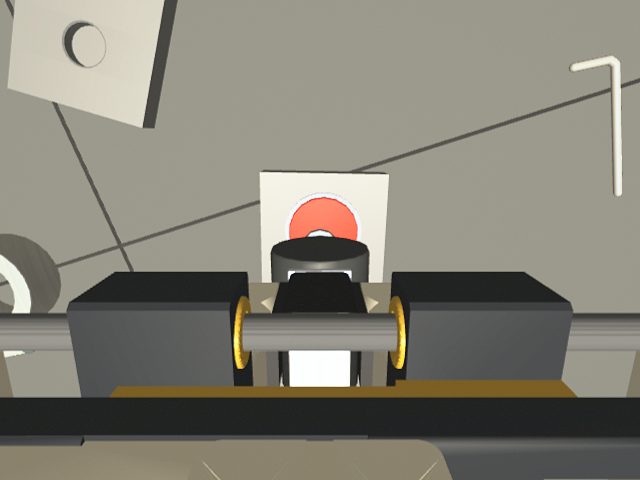

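View pics/side5.png

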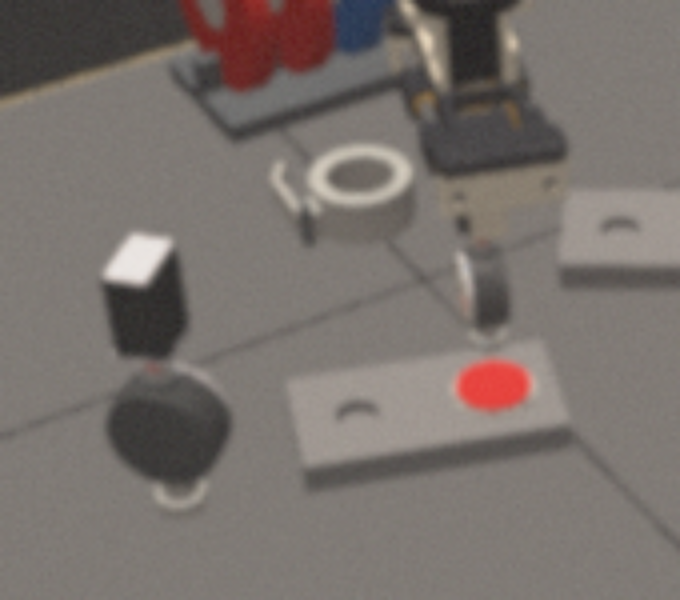

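```bash
python3 -m pendant '[[[0,1,0.15,0,0,0,0],[0,1,0,0,0,0,0],[0,0.6,0,0,0,0,0],[0,0.2,0,0,0,0,0],[0,0.2,0,0,0,0,0],[0,0.2,0,0,0,0,0],[0,0.2,0,0,0,0,0],[0,0.2,0,0,0,0,0],[0,0.2,0,0,0,0,0],[0,0,0,0,0,0,0]]]'
python3 - <<'E'
from h import *
o=ctrl.get_obs();print(o["tool_pos"],o["orientation"],o["force"],o["moment"],o["opening"]); s=snapshot("wrist"); cv2.imwrite("pics/wrist6.png",s["image"][:,:,::-1])
E
```

```text
clock: 6.92
tool_pos: [0.519, 0.2356, 0.1249]
orientation: [-90.0, 0.0, 162.4]
force: [-1.0, -1.0, 3.5]
opening: 0.0259
[0.51898469 0.23559728 0.1249369 ] [-9.00338209e+01  3.44361414e-02  1.62396543e+02] [-0.97985846 -1.02708321  3.54704187] [-0.21649901  0.51497379 -0.02983897] 0.02588544386163187
```

View pics/wrist6.png

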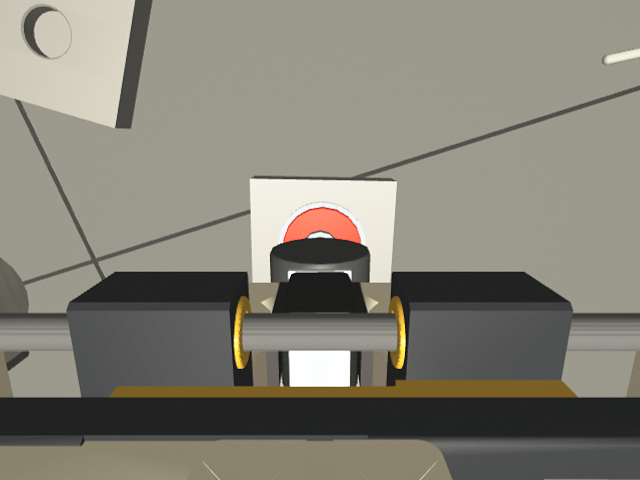

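```bash
python3 -m pendant '[[[0,0.15,0,0,0,0,0],[0,0.15,0,0,0,0,0],[0,0.15,0,0,0,0,0],[0,0,0,0,0,0,0],[0,0,0,0,0,0,0],[0,0,0,0,0,0,0],[0,0,0,0,0,0,0],[0,0,0,0,0,0,0],[0,0,0,0,0,0,0]]]'
python3 - <<'E'
from h import *
o=ctrl.get_obs();print(o["tool_pos"],o["orientation"],o["force"],o["moment"],o["opening"]); s=snapshot("side"); cv2.imwrite("pics/side7.png",cv2.resize(s["image"][110:260,170:340,::-1],None,fx=4,fy=4)); s=snapshot("wrist"); cv2.imwrite("pics/wrist7.png",s["image"][:,:,::-1]); print(ctrl.get_obs()["force"])
E
```

```text
clock: 7.72
tool_pos: [0.519, 0.2356, 0.1204]
orientation: [-90.0, 0.0, 162.4]
force: [-1.8, -0.5, 5.5]
opening: 0.0257
[0.5189834  0.23561746 0.12041794] [-9.00282819e+01  3.25133085e-02  1.62401151e+02] [-1.7706974  -0.54768615  5.49682054] [-0.27710404  0.74048436 -0.0477533 ] 0.025663648749891913
[-0.92451267 -1.243236    6.18744209]
```

View pics/side7.png

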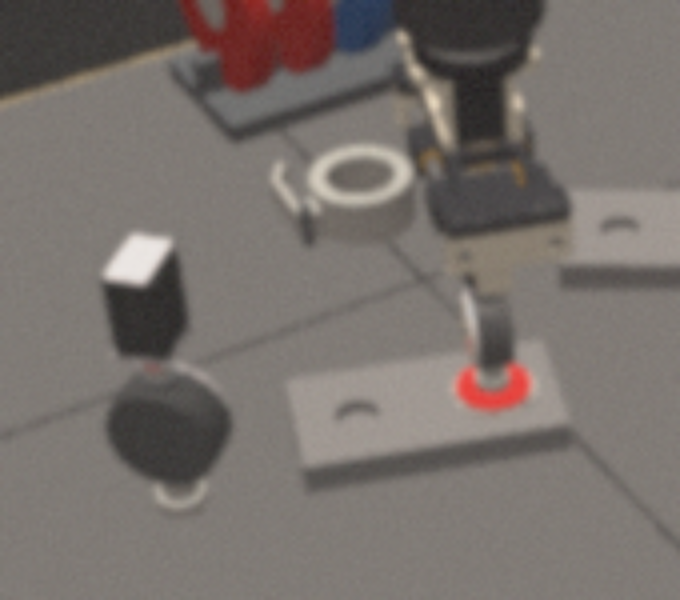

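View pics/wrist7.png

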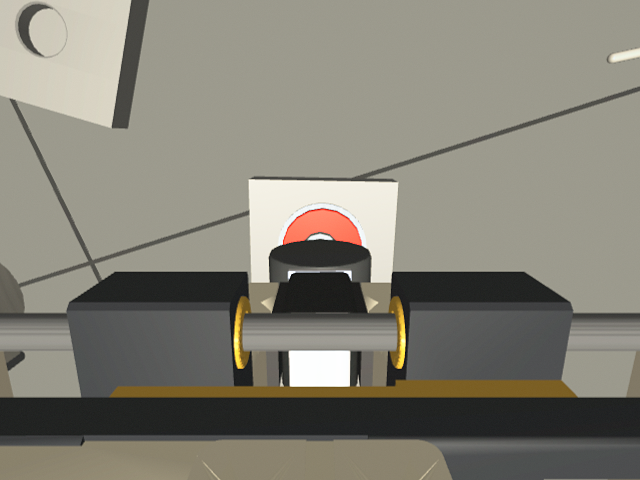

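```bash
python3 -m pendant '[[[0,-1,0,0,0,0,0],[0,-2.5,0,0,0,0,0],[0,-3.2,0,0,0,0,0],[0,-3.2,0.8,0,0,0,0],[-0.2,-1,2,0,0,0,0],[-0.2,-0.8,3.6,0,0,0,0],[-0.2,-0.8,3.8,0,0,0,0],[-0.2,-0.6,3.8,0,0,0,0],[-0.2,-0.6,3.8,0,0,0,0],[-0.2,-0.6,3.8,0,0,0,0],[-0.2,-0.6,3.8,0,0,0,0],[-0.2,0,3.8,0,0,0,0]]]'
```

```text
clock: 8.82
tool_pos: [0.4448, -0.0491, 0.2703]
orientation: [-90.1, 0.1, 162.4]
force: [1.9, -0.4, -3.6]
opening: 0.026
```

```bash
python3 -m pendant '[[[-0.2,0,3.8,0,-5,0,0],[-0.2,0,3.8,0,-5,0,0],[-0.2,0,3.8,0,-5,0,0],[-0.2,0,2.6,0,-5,0,0],[0,0,0,0,0,5,0],[0,0,0,0,0,5,0],[0,0,0,0,0,5,0],[0,0,0,0,0,0,0],[0,0,0,0,0,0,0]]]'
python3 - <<'E'
from h import *
o=ctrl.get_obs();print(o["tool_pos"],o["orientation"],o["force"],o["joint_pos"],o["opening"])
T=R.from_euler('xyz',o["orientation"],degrees=True).as_matrix();print(T)
E
```

```text
clock: 9.57
tool_pos: [0.4257, -0.1861, 0.2691]
orientation: [-90.0, 15.0, -177.7]
force: [0.1, 0.5, -2.1]
opening: 0.0255
[ 0.42570086 -0.1861238   0.26912642] [ -90.02888054   14.98923415 -177.66535642] [ 0.06841733  0.51991729 -2.12865828] [  0.26045708 -10.47765056 -29.86618684  -0.68473892 -55.63452526
  92.3902063 ] 0.025483521732089134
[[-9.65172631e-01  2.58402294e-01  4.08661981e-02]
 [-3.93498794e-02  1.10394849e-02 -9.99164509e-01]
 [-2.58637543e-01 -9.65974319e-01 -4.86909553e-04]]
```

Run:
```python
from h import *
o=ctrl.get_obs(); s=snapshot("wrist"); cv2.imwrite("pics/wrist8.png",s["image"][:,:,::-1])
o2=ctrl.get_obs(); print(o["tool_pos"],o2["tool_pos"])
q=snapshot("side"); cv2.imwrite("pics/side8.png",cv2.resize(q["image"][130:400,250:480,::-1],None,fx=2.2,fy=2.2))
q=snapshot("top"); cv2.imwrite("pics/top8.png",cv2.resize(q["image"][170:330,290:510,::-1],None,fx=3,fy=3))
```

```text
[ 0.42570086 -0.1861238   0.26912642] [ 0.42670804 -0.18602138  0.26932176]
```

View pics/wrist8.png

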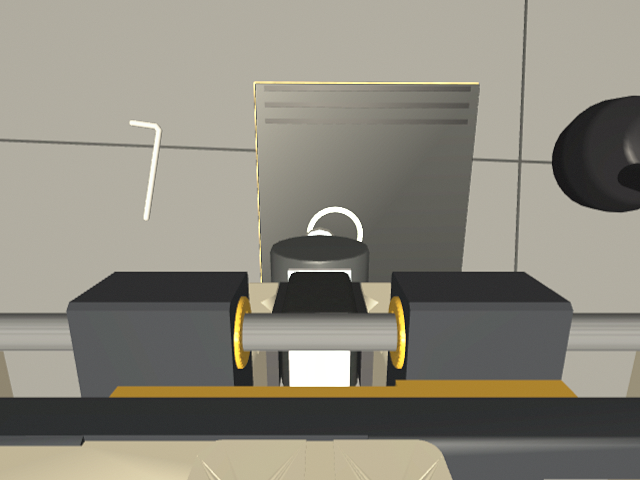

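View pics/side8.png

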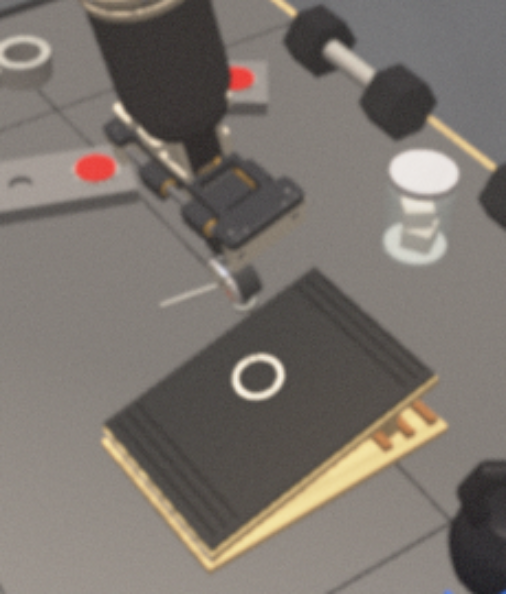

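View pics/top8.png

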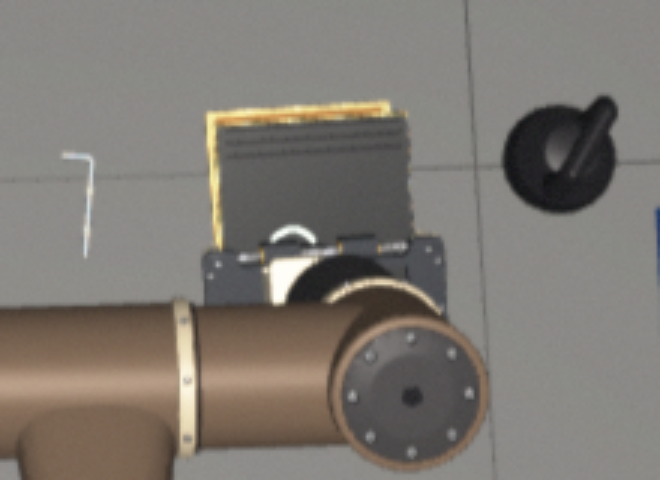

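Run:
```python
from h import *
from scipy.optimize import least_squares
o=ctrl.get_obs(); psi=np.radians(2.3);a=np.radians(15)
N=np.array([-np.sin(a)*np.cos(psi),-np.sin(a)*np.sin(psi),np.cos(a)])
def fit(c,m):
    uv=np.argwhere(m)[:,::-1]; K,Rm,e=c
    D=(Rm@np.linalg.inv(K)@np.c_[uv,np.ones(len(uv))].T).T
    def f(p):
        C=np.array([p[0],p[1],.076]); t=((C-e)@N)/(D@N); P=e+D*t[:,None]; return np.linalg.norm(P-C,axis=1)-.023
    r=least_squares(f,[.46,-.198],loss="soft_l1",f_scale=.002); return r.x,np.abs(f(r.x)).mean(),len(uv)
for n,box in [("side",(285,320,340,395)),("wrist",(200,240,300,370))]:
    ob=ctrl.get_obs(); s=snapshot(n); c=cam(s,ob); im=s["image"].min(2)
    m=np.zeros(im.shape,bool); m[box[0]:box[1],box[2]:box[3]]=im[box[0]:box[1],box[2]:box[3]]>(150 if n=="side" else 215)
    if n=="wrist": m[226:,300:336]=0
    r=fit(c,m); print(n,r)
    T=R.from_euler('xyz',ob["orientation"],degrees=True).as_matrix()
    C=np.array([*r[0],.076]); print("ring in tool cm",(T.T@(C-ob["tool_pos"])*100).round(2), "n.y",np.degrees(np.arccos(-N@T[:,1])), ob["tool_pos"])
s=snapshot("side");
```

```text
side (array([ 0.4605803 , -0.19852332]), np.float64(0.0018168196723547393), 181)
ring in tool cm [ 1.86 19.5   1.4 ] n.y 0.06510007629111156 [ 0.42776105 -0.1859109   0.26920167]
wrist (array([ 0.46063499, -0.1988567 ]), np.float64(0.001180326454792442), 377)
ring in tool cm [ 1.86 19.48  1.44] n.y 0.0819314677263209 [ 0.42789671 -0.18584417  0.26900643]
```

```bash
python3 -m pendant '[[[0.6,0,0.5,0,0,0,0],[0.6,0,0.5,0,0,0,0],[0.65,1,0.4,0,0,0,0],[0,2,0,0,0,0,0],[0,2,0,0,0,0,0],[0,1.5,0,0,0,0,0],[0,0,0,0,0,0,0],[0,0,0,0,0,0,0]]]'
python3 - <<'E'
from h import *
o=ctrl.get_obs(); s=snapshot("wrist"); cv2.imwrite("pics/wrist9.png",s["image"][:,:,::-1])
T=R.from_euler('xyz',o["orientation"],degrees=True).as_matrix()
print(o["force"],o["tool_pos"],o["orientation"],o["opening"],(T.T@(np.array([.4606,-.1987,.076])-o["tool_pos"])*100).round(2))
q=snapshot("side"); cv2.imwrite("pics/side9.png",cv2.resize(q["image"][200:380,290:460,::-1],None,fx=3,fy=3))
E
```

```text
clock: 10.53
tool_pos: [0.4262, -0.2004, 0.2009]
orientation: [-90.0, 14.9, -177.6]
force: [0.1, -0.5, -2.7]
opening: 0.026
[ 0.13436447 -0.4564669  -2.65807996] [ 0.42623019 -0.20042609  0.20090091] [ -89.99844652   14.85902484 -177.62197438] 0.0259617746690727 [-0.12 12.95 -0.03]
```

View pics/wrist9.png

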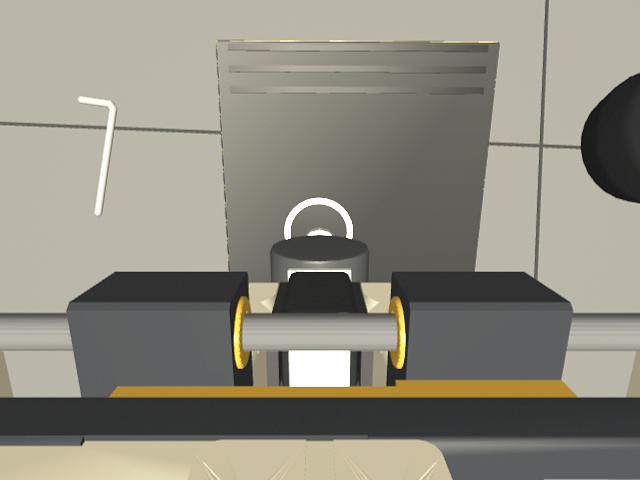

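View pics/side9.png

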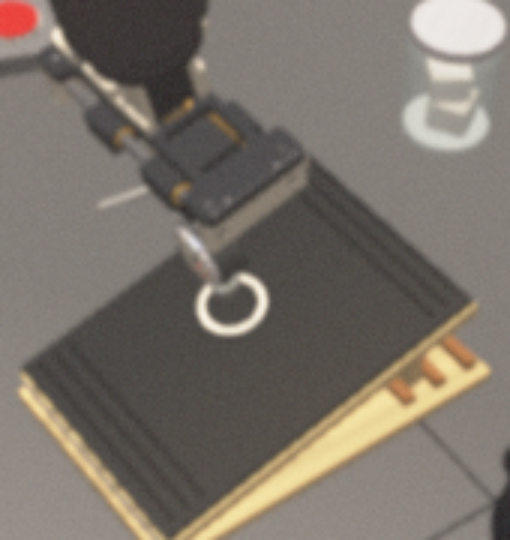

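```bash
python3 -m pendant '[[[-0.1,0.8,0,0,0,0,0],[0,0.8,0,0,0,0,0],[0,0.5,0,0,0,0,0],[0,0.2,0,0,0,0,0],[0,0.2,0,0,0,0,0],[0,0.2,0,0,0,0,0],[0,0.2,0,0,0,0,0],[0,0.2,0,0,0,0,0],[0,0,0,0,0,0,0],[0,0,0,0,0,0,0]]]'
python3 - <<'E'
from h import *
o=ctrl.get_obs(); s=snapshot("wrist"); cv2.imwrite("pics/wrist10.png",s["image"][:,:,::-1])
T=R.from_euler('xyz',o["orientation"],degrees=True).as_matrix()
print(o["force"],T.T@o["force"],o["tool_pos"],o["orientation"],o["opening"],(T.T@(np.array([.4606,-.1987,.076])-o["tool_pos"])*100).round(2))
q=snapshot("side"); cv2.imwrite("pics/side10.png",cv2.resize(q["image"][200:380,290:460,::-1],None,fx=3,fy=3))
E
```

```text
clock: 11.47
tool_pos: [0.4361, -0.1997, 0.1722]
orientation: [-90.0, 15.0, -177.6]
force: [-3.1, 1.1, 2.6]
opening: 0.0263
[-3.09439678  1.09770207  2.63953529] [ 2.25702391 -3.33939301 -1.22543264] [ 0.43614942 -0.19974896  0.17221563] [ -89.98593756   15.0304686  -177.60125804] 0.02631172266105145 [ 0.13  9.93 -0.  ]
```

View pics/wrist10.png

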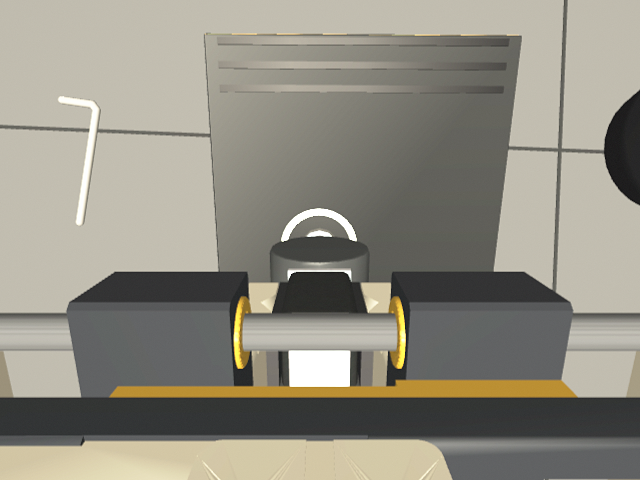

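View pics/side10.png

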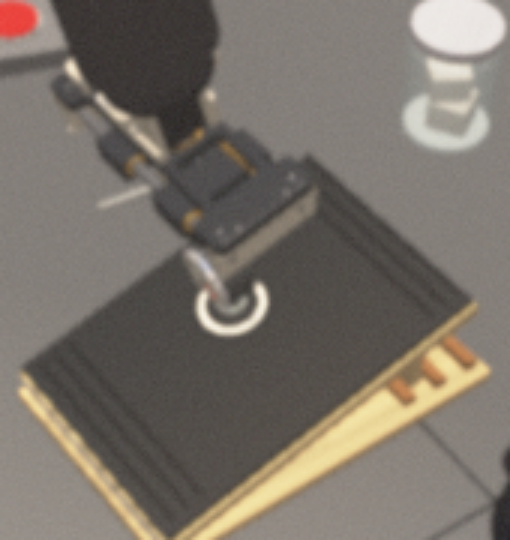

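```bash
python3 -m pendant '[[[0,0.15,0,0,0,0,0],[0,0.15,0,0,0,0,0],[0,0.15,0,0,0,0,0],[0,0.1,0,0,0,0,0],[0,0,0,0,0,0,0],[0,0,0,0,0,0,0],[0,0,0,0,0,0,0],[0,0,0,0,0,0,0],[0,0,0,0,0,0,0],[0,0,0,0,0,0,0]]]'
python3 - <<'E'
from h import *
F=[]
for i in range(8):
    o=ctrl.get_obs(); T=R.from_euler('xyz',o["orientation"],degrees=True).as_matrix(); F.append(np.r_[T.T@o["force"],(T.T@(np.array([.4606,-.1987,.076])-o["tool_pos"])*100)]); s=snapshot("wrist" if i%2 else "side")
    cv2.imwrite("pics/f%d.png"%i, s["image"][:,:,::-1] if i%2 else cv2.resize(s["image"][200:380,290:460,::-1],None,fx=3,fy=3))
print(np.mean(F,0).round(2),np.std(F,0).round(2),o["opening"],o["qvel"].round(2),o["orientation"])
E
```

```text
clock: 12.4
tool_pos: [0.4375, -0.1996, 0.1667]
orientation: [-90.0, 15.0, -177.6]
force: [-2.1, -0.7, 4.6]
opening: 0.0258
[ 0.74 -5.53 -0.26  0.12  9.35  0.  ] [0.45 0.44 0.38 0.   0.   0.  ] 0.02554794464023501 [ 0.1  -0.03 -0.1  -0.07  0.   -0.03] [ -89.99460821   15.01797026 -177.60957988]
```

View pics/f7.png

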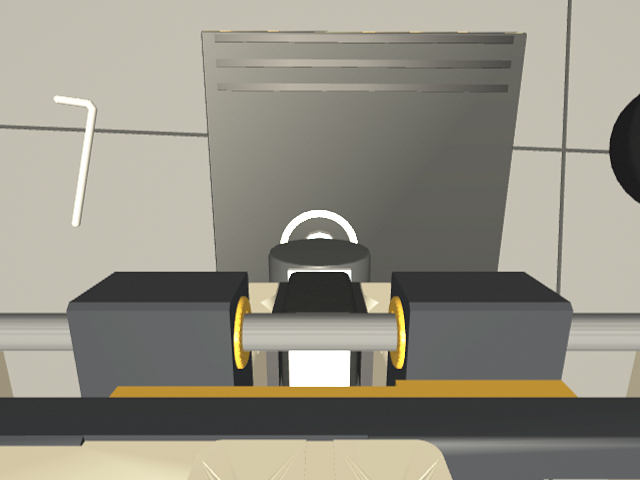

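View pics/f6.png

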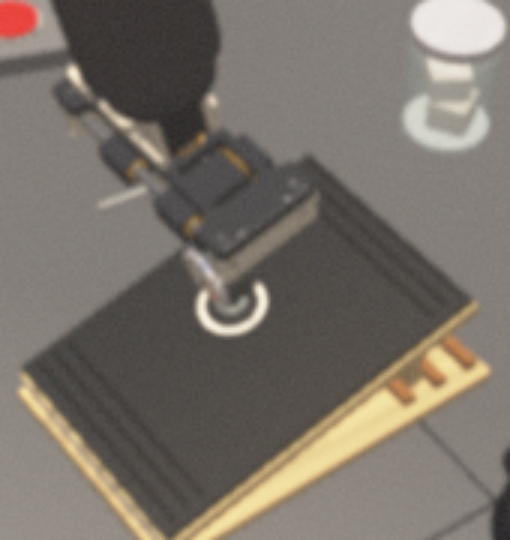

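```bash
python3 -c "
from plant import ctrl; print(ctrl.close_job()); o=ctrl.get_obs(); print(o['clock'],o['force'],o['tool_pos'])"
```

```text
the job is handed in; nothing more can be done
None
the job is handed in; nothing more can be done
```

I did both presses and handed the job in at about 13 s with the gauge still held on the deck ring. The hand-in reports no verdict.

- **Reference pad:** I lifted the gauge out of the right-hand stand by the ±y flats of its grip. I then pressed it upright on the red pad, with the foot near the pad's centre in the side view. The grip was about 8 mm down, judged from the tool height, and the press was held for about 0.5 s. The tool force was about 5.5–6 N.
- **Deck ring, final checks:** I tilted the gauge 15° to match the deck; the tool axis was within about 0.1° of the nominal slope. The axial force averaged about 5.5 N. The foot is inside the ring, 1–3 mm off centre by the camera images. The arm was still and the fingers held the grip at 26 mm.
- **Disagreement:** On the deck, the camera calibration puts the grip about 7 mm down, and the force comes out at roughly the same. At first touch they differed by about 2 mm: 1.2 mm from the calibration, about 3 mm from the force. I could not see the red line on the rod in any picture, so the travel is inferred from force and tool position.
- **Other things:** The last pictures show the hex key and jar where they were. I kept clear of the collar and kettlebell, but did not measure any of the four again at the end.

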